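Knock the jammed filter plug out of its bottle

ROBOT

A 7-joint arm with a two-finger parallel gripper is mounted at the origin on the work surface. World frame = base frame: x ahead of the robot, y to its left, z up, the work surface at z = 0. Lengths are in m, angles in rad, forces in N, time in s.
With the tool pointing down it reaches from about 0.35 to 0.9 m from the base axis. Payload 8.1 kg.
Tool frame: the origin (TCP) lies on the centre line of the jaws, within the pads' length; the fingertips stand 17 mm ahead of it and the grasp point (between the pads) lies 2 mm behind it; z points along the fingers, y is the direction in which the jaws open and shut (so a half turn about z gives the same grasp; the last joint's range is limited). The gripper opens to 92 mm and grips with 3 to 60 N. Pads are 19 mm wide; open, the fingers measure 130 mm over their backs; the gripper's body (75 mm by 190 mm) begins 47 mm behind the grasp point.
Start: joints at [1.244, 0.434, 0.025, 1.573, -0.012, 1.134, -0.075], TCP at [0.139, -0.609, 0.244] pointing down, gripper open.
Joint ranges: [-2.62, 2.62], [-0.44, 2.09], [-1.27, 1.32], [0.08, 2.57], [-1.32, 4.46], [0.12, 2], [-2.74, 2.74]. Speed limits (rad/s): [2.22, 2.22, 3.01, 3.01, 3.14, 3.14, 3.14].

INTERFACE

Orientations are given as a rotation vector (axis times angle).
In Python, from cell import arm gives the robot as it stands.
- The arm moves only by the shell command python3 -m creep 'ROWS' [FORCE]. ROWS is JSON, a list that holds one entry, the list of rows, each a list of 7 numbers: the shift along the world's x, y, z in cm, then the turn, a rotation vector about the world's x, y, z in degrees, then the opening, from -1 (shut) to 1 (fully open), so that 0 is half open. In form: [[[tx, ty, tz, ax, ay, az, jaw], ...]]. A call has 1 to 5 rows; each row is the pose to reach, as a shift and turn from the pose commanded when the call began; what a row does not reach only later rows make up. A row lasts 1/10 s, in which the tool goes at most 50 mm and 8.59 degrees, less where a joint would pass 70% of its speed; a pose out of reach is approached as far as the arm can. A call with a gripper value outside its range is refused whole. The fingers move at their own pace and stop on an object; FORCE is the grip in N (left out, the last holds). Time passes only in rows, so rows that repeat a pose let the fingers close. It gives the time, the measured TCP pose, the force and the opening at its end, in the units of the state.
- arm.observe(): the state, without advancing time (a new reading comes with each control period).
- arm.get_image(name): name is "side" or "top"; returns the picture (420x560x3 uint8, red, green, blue); there is no depth.
- arm.camera_model(name): a dict with "vfov" (degrees; the focal length in pixels is half the picture's height over the tangent of half this angle, whatever the lens; pixels are square), "cx", "cy" (the principal point, pixels), "cam_to_world" (4x4, takes a point from camera to world coordinates). Camera axes: x right, y down, z forward; pixel columns grow to the right and rows downward; lengths in m; the calibration is good to about 2 mm. A picture is of the moment at which its call begins. camera_model takes no time and is no camera call.
- arm.sign_off(): hands the job in, once; it reports no verdict.
The state is a dict: "clock": time; "joints": joint angles; "dq": joint speeds; "joint_efforts": joint torques, N m; "position": TCP position; "ee_rot": TCP orientation; "force": force on the tool from outside, world axes, zero at the start; "ft_torque": the same for the moment, N m; "width": opening from 0.0 (shut) to 1.0 (fully open).
Only numpy, scipy, OpenCV 4.12 (cv2) and the standard library are available. Lean on these libraries where they do the work, as an engineer would, in place of code of your own. Each camera call takes 0.05 s, during which the arm holds its last target.

TASK

A brass filter plug is jammed in the neck of the clear bottle with the yellow collar. Pick that bottle up off the grey mat, tip it mouth-down over the blue tray and tap its rim on the tray's steel knock bar until the plug drops out into the tray, then lay the empty bottle back down on its side on the mat. Leave the other two bottles and the black handheld detector where they are.

Things in the scene. Friction and masses are not known exactly. Their poses are not given: they have to be found in the camera images.
- bottle: Clear square bottle, YELLOW collar and band, brass plug in its neck, lying on the mat (the two with grey are others); 100-160 g. Body 46 x 46 mm (y, z), x -45 to +35 mm; round neck 34 mm across, bore 24, from x +35 to the rim at x +75. Origin on its underside as it lies; centre line along x at z +23; mouth towards +x, z up. Grip across the flat sides (y), best at x +20, z +23.
- plug: Brass cylinder 21 mm across, 24 long, 50 g, origin at its centre, x along its axis. Starts centred at x +59, z +23 mm in the bottle's frame, pinched by two sprung lips. Its weight does not shift it, even mouth-down; each brisk knock (0.2 m/s or more, firm grip) of the rim on the bar lets it creep 1 to 5 mm mouthwards. About 4.5 mm on it is free and slides out by itself with the mouth tipped 40 degrees down.
- tray: Blue open tray, fixed, with a steel knock bar along its near (-x) wall. The bar: 14 mm thick, 200 long (along y), flat top at z 58. Origin: at table level under the middle of the bar. The tray's catching space is on the +x side of the bar (away from the robot): x +7 to +177, y -100 to +100 mm, walls 5 mm thick, 42 high, rubber floor at z 8.
- mat: Flat grey mat, fixed, 170 (x) x 340 (y) mm, 4 mm thick, origin at the centre of its underside. Three bottles of one shape lie on it side by side, about 105 mm apart along its y, mouths towards its +x (away from the robot) within 9 degrees; the bottle's place is not known beforehand.
Things that resemble listed ones, but are neither listed nor needed, are in the scene too. Leave any brown, green or purple look-alike of the bottle alone.

How it is judged:
On the way, in this order (a step that is already met when the one before it is completed fails the run):
1. the bottle, tipped mouth-down by at least 20 degrees with the plug still in its neck, has its rim brought down onto the tray's bar (plug's centre over the bar and about 30 mm above its top) (angle between bottle's own x axis and vertical above 1.92 rad and distance between plug and bottle below 0.074 m and x of plug in the frame of tray between -0.02 and 0.035 m and y of plug in the frame of tray between -0.11 and 0.11 m and height (world z) of plug below 0.09 m).
2. the plug has dropped into the tray (x of plug in the frame of tray between 0.01 and 0.175 m and y of plug in the frame of tray between -0.098 and 0.098 m and height (world z) of plug below 0.035 m), for 0.2 s.
At the end, for the whole second after the job is handed in: The plug lies inside the tray, and the bottle lies at rest on its side (within 10 degrees of level), its origin over the mat (all of step 2 and x of bottle in the frame of mat between -0.09 and 0.09 m and y of bottle in the frame of mat between -0.175 and 0.175 m and angle between bottle's own x axis and vertical between 1.4 and 1.74 rad and height (world z) of bottle below 0.06 m and linear speed of bottle below 0.03 m/s); the robot touches nothing.
It fails at once if a bystander bottle or the detector is moved more than 20 mm (distance of any of bottle_grey, bottle_cap, detector from where it was at the start of the episode above 0.02 m).
It also fails if it takes over 48 s, if anything falls off the work surface, if the arm or the gripper's body presses on something with over 40 N, if the wrist force passes 120 N, or if a joint passes its speed limit or range.

## Working session

There is one attempt and no reset: what is moved stays moved. The work goes in short steps, Python scripts to look and compute and a shell command to move; the robot and the scene stay as the last step left them, time stands still between calls to the robot, and variables do not carry over. Pictures are saved under pics/ and viewed, and the job is handed in when it is done.

```bash
ls; mkdir -p pics
cat > h.py <<'E'
import numpy as np,cv2
from scipy.spatial.transform import Rotation as R
from cell import arm
def save(cam,name,crop=None,s=1):
    im=arm.get_image(cam); np.save(f'pics/{name}.npy',im)
    cv2.imwrite(f'pics/{name}.png',im[:,:,::-1])
def crop(name,x0,y0,x1,y1,s,out):
    im=np.load(f'pics/{name}.npy')[y0:y1,x0:x1,::-1]
    cv2.imwrite(f'pics/{out}.png',cv2.resize(im,None,fx=s,fy=s,interpolation=cv2.INTER_CUBIC))
def ray(cam,u,v):
    m=arm.camera_model(cam); f=210/np.tan(np.radians(m['vfov'])/2)
    T=np.array(m['cam_to_world']); d=T[:3,:3]@np.array([(u-m['cx'])/f,(v-m['cy'])/f,1])
    return T[:3,3],d
def at(cam,u,v,z):
    o,d=ray(cam,u,v); return o+d*(z-o[2])/d[2]
def proj(cam,p):
    m=arm.camera_model(cam); f=210/np.tan(np.radians(m['vfov'])/2)
    T=np.array(m['cam_to_world']); q=T[:3,:3].T@(np.array(p)-T[:3,3])
    return m['cx']+f*q[0]/q[2], m['cy']+f*q[1]/q[2]
E
python3 - <<'E'
from h import *
print(arm.observe())
for c in('top','side'): save(c,c+'0'); print(arm.camera_model(c))
E
```

```text
pics
{'clock': 0.0, 'joints': array([ 1.24439551,  0.43519389,  0.02495703,  1.57412065, -0.01159089,
        1.13398843, -0.07507303]), 'dq': array([ 0.00037318,  0.0014815 , -0.00151464,  0.00051717,  0.00149416,
        0.00075602, -0.00044989]), 'joint_efforts': array([-7.70079059e-04, -6.67854953e+01,  9.83990729e-01, -3.14466476e+01,
       -6.06498937e-02,  4.29469091e-02,  1.56962637e-04]), 'position': array([ 0.13855263, -0.60894169,  0.24295373]), 'ee_rot': array([-3.12042478e+00, -3.50602449e-01,  4.96591864e-04]), 'force': array([0.29404373, 0.04636502, 0.17765023]), 'ft_torque': array([ 0.02151537,  0.00829336, -0.00856898]), 'width': 0.9997831542769986}
{'vfov': 43.86072516520555, 'cx': 288.3866877464936, 'cy': 206.332134415145, 'cam_to_world': array([[-0.02166809, -0.99485382,  0.09897662,  0.34021322],
       [-0.99972852,  0.02240908,  0.00638086,  0.10614157],
       [-0.00856599, -0.09881148, -0.9950693 ,  1.54209518],
       [ 0.        ,  0.        ,  0.        ,  1.        ]])}
{'vfov': 57.55906147487159, 'cx': 279.3435571174938, 'cy': 208.90270142323934, 'cam_to_world': array([[-0.95734198, -0.17397562,  0.23071373,  0.23208427],
       [-0.28890931,  0.59085749, -0.75327208,  0.90784622],
       [-0.00526795, -0.78779433, -0.61591586,  0.69945146],
       [ 0.        ,  0.        ,  0.        ,  1.        ]])}
```

View pics/top0.png

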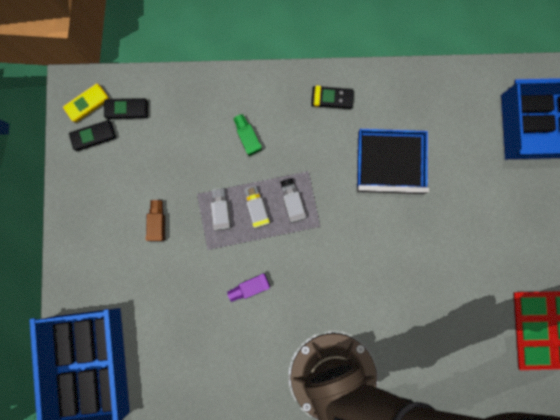

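View pics/side0.png

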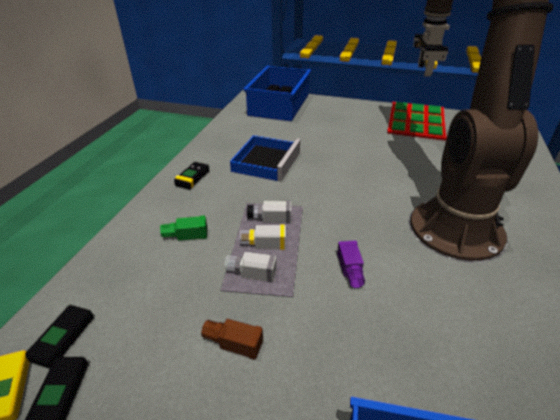

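The top picture shows three bottles on the mat: left (220,208) grey, middle (257,207) with yellow collar and band, right (292,200) with black/grey cap. The green, brown and purple ones are off the mat. The middle one fits, so I'll confirm it in a crop.

Run:
```python
from h import *
crop('top0',190,160,330,260,5.5,'c1'); crop('top0',340,110,450,210,6,'c2'); crop('side0',200,120,320,300,3.3,'c3')
```

```text
(no output)
```

View pics/c1.png

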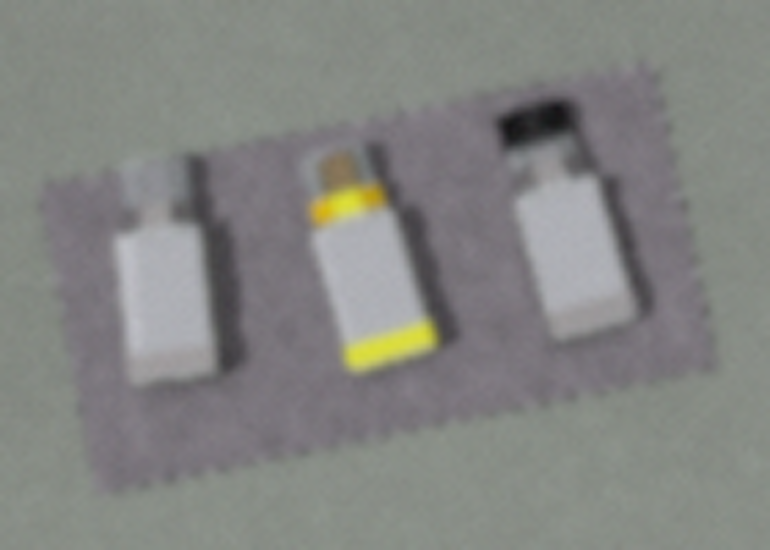

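View pics/c2.png

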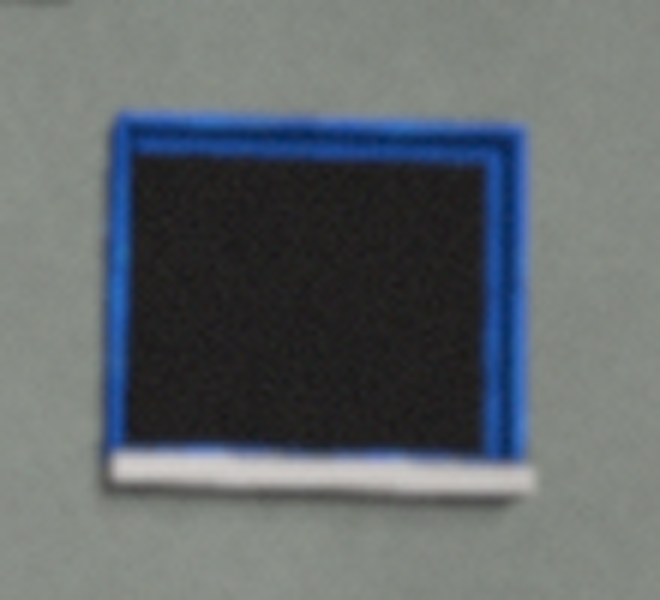

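View pics/c3.png

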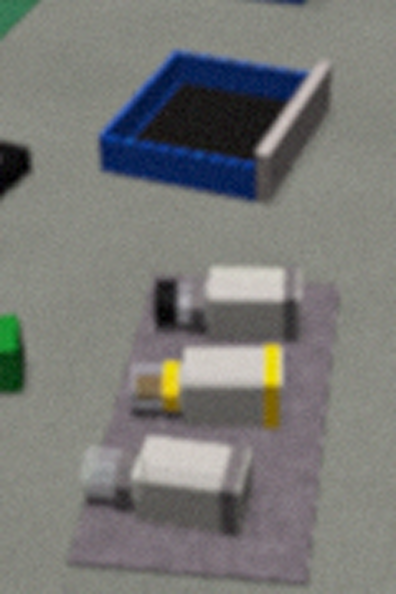

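The crop confirms it. The middle bottle has the yellow collar at about (253,197), a yellow band at (261,223), and the brass plug visible in its neck at (252,191). Next I'll fit poses by overlaying the models.

```bash
cat >> h.py <<'E'
def T2(x,y,th,z=0):
    M=np.eye(4);M[:3,:3]=R.from_euler('z',th).as_matrix();M[:3,3]=[x,y,z];return M
def box(x0,x1,y0,y1,z0,z1): return [np.array([x,y,z]) for x in(x0,x1) for y in(y0,y1) for z in(z0,z1)]
def wire(img,cam,M,b,col,s,off):
    P=[proj(cam,M[:3,:3]@p+M[:3,3]) for p in b]
    P=[(int(round((u+.5-off[0])*s)),int(round((v+.5-off[1])*s))) for u,v in P]
    for i in range(8):
        for j in(1,2,4):
            if not i&j: cv2.line(img,P[i],P[i|j],col,1)
E
cat > fit.py <<'E'
from h import *
import sys
mat=lambda u,v:at('top',190+u/5.5-.5,160+v/5.5-.5,.004)[:2]
c=[mat(40,185),mat(655,65),mat(718,365),mat(105,490)]
mc=np.mean(c,0); ex=(c[0]+c[1]-c[2]-c[3]);mth=np.arctan2(ex[1],ex[0])
print('mat',mc,np.degrees(mth),np.linalg.norm(c[0]-c[1]),np.linalg.norm(c[0]-c[3]))
tr=lambda u,v,z:at('top',340+u/6-.5,110+v/6-.5,z)[:2]
a,b=tr(110,458,.058),tr(537,465,.058); l=np.linalg.norm(a-b)
d=(a-b)/l; tth=np.arctan2(d[1],d[0])-np.pi/2
tc=(a+b)/2-.007*np.array([np.cos(tth),np.sin(tth)])
print('bar len',l,'tray',tc,np.degrees(tth))
bt=lambda u,v,z=.05:at('top',190+u/5.5-.5,160+v/5.5-.5,z)[:2]
f1,f2=bt(312,235),bt(393,207); k1,k2=bt(345,363),bt(437,340)
print(np.linalg.norm(f1-f2),np.linalg.norm(k1-k2),np.linalg.norm(f1+f2-k1-k2)/2)
v=(f1+f2-k1-k2);bth=np.arctan2(v[1],v[0]); bc=(f1+f2+k1+k2)/4+.005*v/np.linalg.norm(v)
print('bottle',bc,np.degrees(bth))
if len(sys.argv)>1: bc=np.array([float(sys.argv[1]),float(sys.argv[2])]);bth=np.radians(float(sys.argv[3]))
B=T2(*bc,bth,.004)
for cam,x0,y0,x1,y1,s in(('top',190,110,450,260,3),('side',200,120,320,300,3.3),('top',225,175,285,240,9)):
    im=np.load(f'pics/{cam}0.npy')[y0:y1,x0:x1,::-1]; im=cv2.resize(im,None,fx=s,fy=s,interpolation=cv2.INTER_CUBIC)
    o=(x0,y0)
    wire(im,cam,B,box(-.045,.035,-.023,.023,0,.046),(0,0,255),s,o)
    wire(im,cam,B,box(.035,.075,-.017,.017,.006,.04),(0,160,255),s,o)
    wire(im,cam,T2(*mc,mth),box(-.085,.085,-.17,.17,0,.004),(0,255,0),s,o)
    t=T2(*tc,tth)
    wire(im,cam,t,box(-.007,.007,-.1,.1,0,.058),(0,0,255),s,o)
    wire(im,cam,t,box(.007,.182,-.105,.105,0,.042),(0,255,255),s,o)
    cv2.imwrite(f'pics/fit{cam}{int(s)}.png',im)
E
python3 fit.py
```

```text
mat [0.48556388 0.20464484] 10.973044938958788 0.33918415923533857 0.1687603256695554
bar len 0.20353309314648077 tray [ 0.53139396 -0.18611567] -2.258672109733312
0.04482818428154132 0.04938982081508144 0.071475813231706
bottle [0.48050332 0.20729057] 15.450565983903287
```

View pics/fittop3.png

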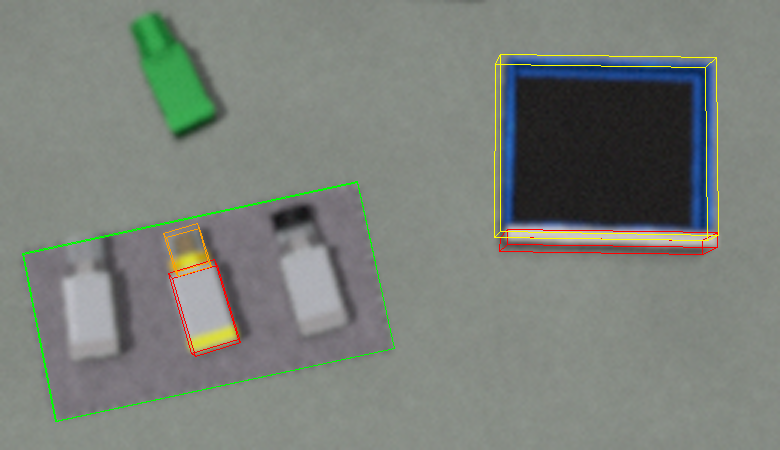

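View pics/fitside3.png

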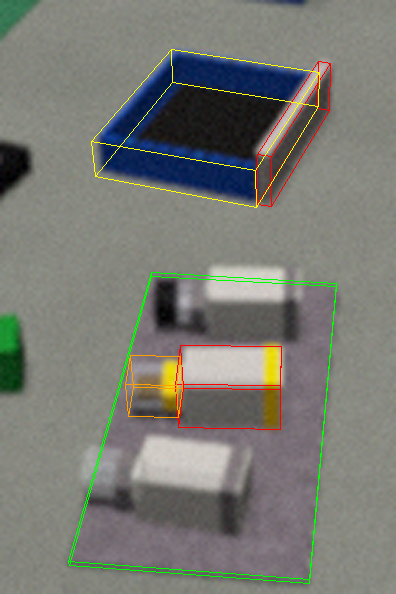

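View pics/fittop9.png

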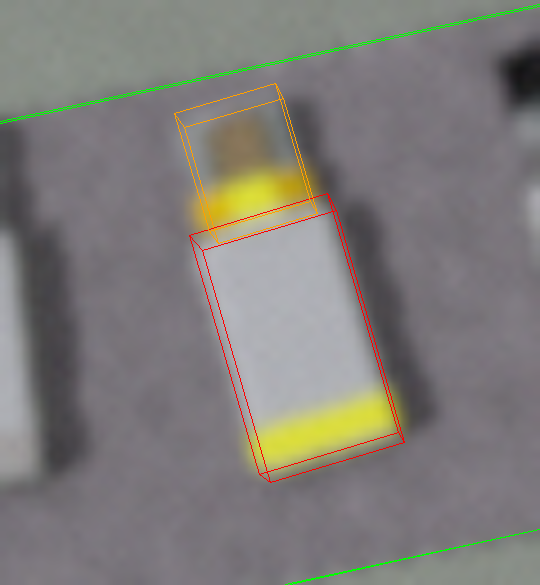

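```bash
cat > ov.py <<'E'
from h import *
import sys
bx,by,bt,tx,ty,tt=[float(a) for a in sys.argv[1:7]]
B=T2(bx,by,np.radians(bt),.004);t=T2(tx,ty,np.radians(tt))
def p(cam,r,s):
    x0,y0,x1,y1=r
    im=np.load(f'pics/{cam}0.npy')[y0:y1,x0:x1,::-1]; im=cv2.resize(im,None,fx=s,fy=s,interpolation=cv2.INTER_CUBIC)
    o=(x0,y0)
    wire(im,cam,B,box(-.045,.035,-.023,.023,0,.046),(0,0,255),s,o)
    wire(im,cam,B,box(.035,.075,-.017,.017,.006,.04),(0,160,255),s,o)
    wire(im,cam,t,box(-.007,.007,-.1,.1,0,.058),(0,0,255),s,o)
    wire(im,cam,t,box(.007,.182,-.105,.105,0,.042),(0,255,255),s,o)
    return im
h=[p('top',(350,120,435,200),4.5),p('side',(225,130,310,210),4.5)]
g=[p('top',(230,180,290,240),6.375),p('side',(230,215,290,255),6.375)]
H=np.hstack(h);a=np.zeros((240,H.shape[1],3),np.uint8)
cv2.imwrite('pics/ovA.png',H)
w=np.zeros((383,790,3),np.uint8)
for i,q in enumerate(g): w[:q.shape[0],i*390:i*390+q.shape[1]]=q
cv2.imwrite('pics/ovB.png',w)
E
python3 ov.py .482 .207 16 .5314 -.1861 -2.26
```

```text
(no output)
```

View pics/ovA.png

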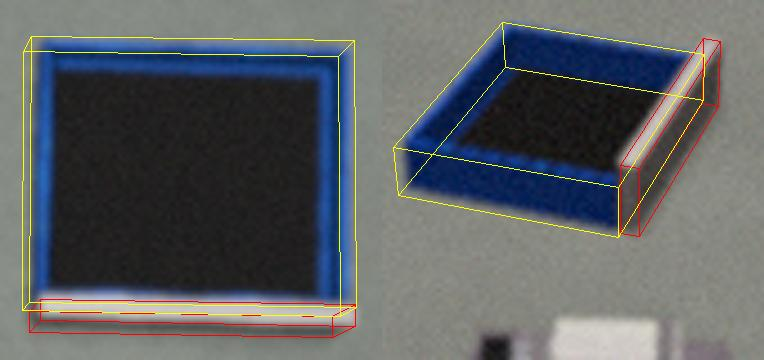

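View pics/ovB.png

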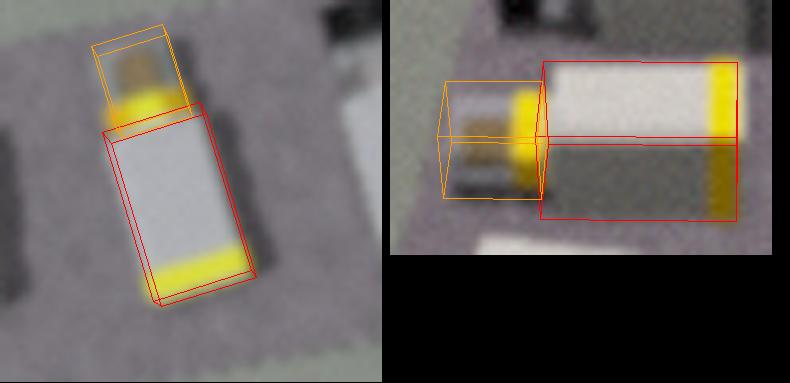

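```bash
python3 ov.py .482 .207 15 .538 -.186 -2.26
```

```text
(no output)
```

View pics/ovA.png

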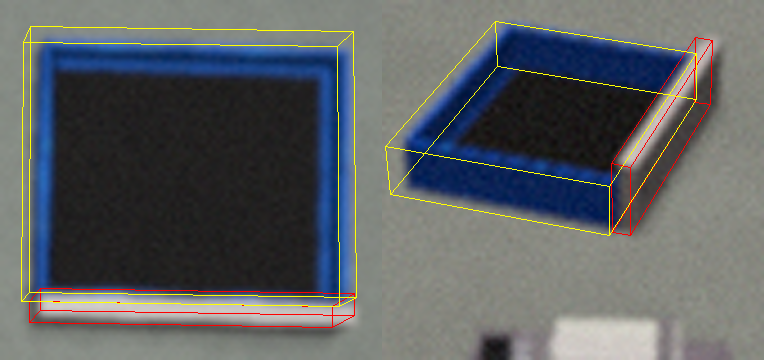

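View pics/ovB.png

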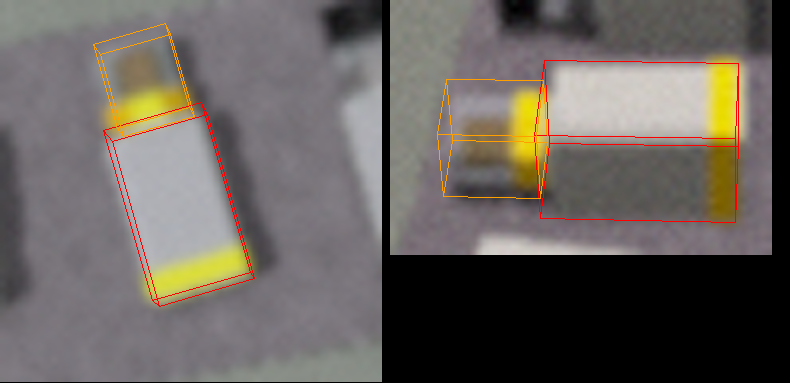

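Both cameras agree to within a few mm. The bottle is at about (0.482, 0.207) with yaw 15°, and the bar at about (0.536, -0.186) with yaw -2°. I'll swing around towards the bottle.

```bash
python3 -m creep '[[[4,2.7,0,0,0,0,0.5],[8,5.5,0,0,0,0,0.5],[12,8.2,0,0,0,0,0.5],[16,11,0,0,0,0,0.5],[19,14.5,0,0,0,1,0.5]]]' 40; python3 -c "
from h import *
s=arm.observe();print(s['joints'],s['ee_rot'])"
```

```text
clock: 0.6
position: [0.331, -0.4631, 0.2434]
ee_rot: [3.119, 0.379, 0.001]
force: [0.1, -0.5, -0.0]
width: 0.752
[ 0.89808078  0.34733633 -0.05548001  1.70870569  0.02081424  1.08579832
 -0.49240527] [3.11857589e+00 3.79488063e-01 8.96644512e-04]
```

```bash
python3 -m creep '[[[2.5,4,0,0,0,0,0.5],[5,8,0,0,0,0,0.5],[7.5,12,0,0,0,0,0.5],[10,16,0,0,0,0,0.5],[12.5,20,0,0,0,0,0.5]]]' 
python3 -m creep '[[[2,4.5,0,0,0,0,0.5],[4,9,0,0,0,0,0.5],[5.5,13.5,0,0,0,0,0.5],[6.5,18,0,0,0,0,0.5],[7,22.5,0,0,0,0,0.5]]]' 
python3 -m creep '[[[0,4.9,0,0,0,0,0.5],[-1,9.7,0,0,0,0,0.5],[-2,14.5,0,0,0,0,0.5],[-2.3,19.5,-2,0,0,0,0.5],[-2.6,24.5,-4,0,0,0,0.5]]]' 
python3 -c "
from h import *
s=arm.observe();print(s['joints'],s['ee_rot'],s['position'])
M=R.from_rotvec(s['ee_rot']).as_matrix();print(M)"
```

```text
clock: 1.1
position: [0.4542, -0.2626, 0.2436]
ee_rot: [-3.119, -0.378, 0.0]
force: [0.7, -0.0, 0.1]
width: 0.75
clock: 1.6
position: [0.524, -0.0374, 0.2434]
ee_rot: [-3.119, -0.378, 0.0]
force: [0.2, 0.5, 0.1]
width: 0.754
clock: 2.1
position: [0.4978, 0.2001, 0.2066]
ee_rot: [-3.119, -0.378, -0.002]
force: [0.5, -0.4, -0.2]
width: 0.75
[-0.19766641  0.35764342 -0.37142134  1.81521385  0.15254173  0.99540111
 -1.96067938] [-3.11871561e+00 -3.77534705e-01 -2.01711886e-03] [0.49780794 0.2000837  0.20658903]
[[ 9.71114069e-01  2.38612389e-01  1.26185226e-03]
 [ 2.38612250e-01 -9.71114888e-01  2.61903655e-04]
 [ 1.28789697e-03  4.67550826e-05 -9.99999170e-01]]
```

```bash
python3 -m creep '[[[0.3,1.2,-3,0,0,1,0.5],[0.3,1.2,-6,0,0,1,0.5],[0.3,1.2,-8,0,0,1,0.5],[0.3,1.2,-10,0,0,1,0.5],[0.3,1.2,-10,0,0,1,0.5]]]' 
python3 -c "
from h import *
s=arm.observe();print(s['position'])
save('top','t1');save('side','s1');crop('top',0,0,1,1,1,'x') if 0 else None
crop('t1',210,150,320,250,6,'t1c');crop('s1',200,150,320,280,4.5,'s1c')"
```

```text
clock: 2.6
position: [0.4993, 0.2093, 0.1041]
ee_rot: [3.114, 0.405, -0.008]
force: [-0.5, -0.8, -0.3]
width: 0.747
[0.49934429 0.20927617 0.10406996]
```

View pics/t1c.png

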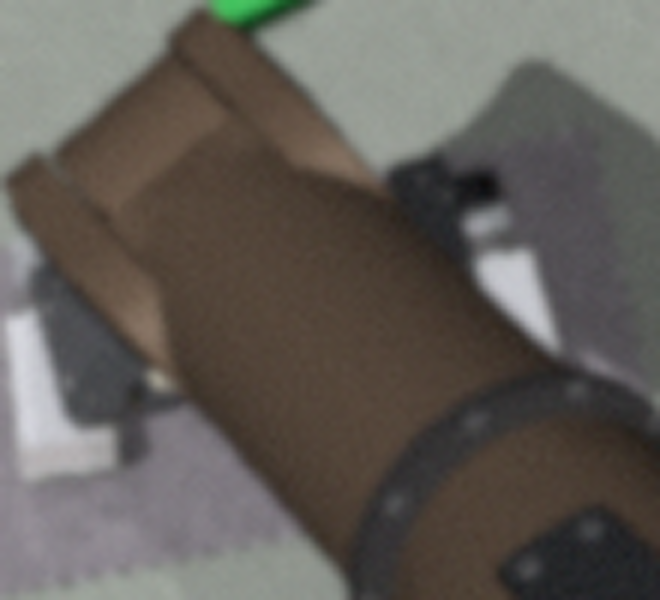

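View pics/s1c.png

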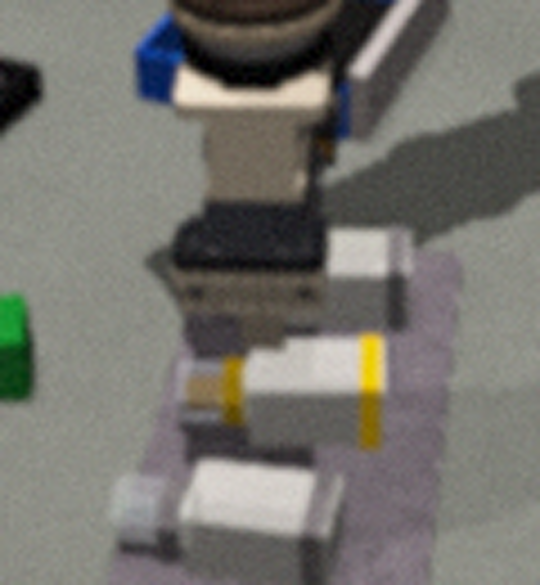

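```bash
python3 -c "
from h import *
s=arm.observe();p=s['position'];M=R.from_rotvec(s['ee_rot']).as_matrix();print(p)
for q in ([0,0,0],[0,.035,.017],[0,-.035,.017],[0,-.035,-.02]):
  u,v=proj('side',p+M@np.array(q)); print(q,(u-200)*4.5,(v-150)*4.5)
for q in ([.501,.212,.05],[.482-.0259*.7,.207,.05]):
  u,v=proj('side',q);print((u-200)*4.5,(v-150)*4.5)
"
```

```text
[0.50095136 0.21019417 0.10672977]
[0, 0, 0] 261.8403380252248 279.42598807024075
[0, 0.035, 0.017] 267.7718800871831 264.7004792220598
[0, -0.035, 0.017] 258.0803794888949 343.9491743765015
[0, -0.035, -0.02] 255.17462372476513 290.9829406030344
264.6131512763135 358.7455294889495
329.00530136674615 365.34870889905187
```

```bash
python3 -m creep '[[[0,0,-3,0,0,0,0.5],[0,0,-5.5,0,0,0,0.5],[0,0,-7.5,0,0,0,0.5],[0,0,-7.9,0,0,0,0.5],[0,0,-7.9,0,0,0,0.5]]]' 
python3 -m creep '[[[0,0,0,0,0,0,-0.4],[0,0,0,0,0,0,-0.4],[0,0,0,0,0,0,-0.4],[0,0,0,0,0,0,-0.4],[0,0,0,0,0,0,-0.4]]]' 50
python3 -c "
from h import *
s=arm.observe();print(s['position'])
save('side','s2')
crop('s2',200,150,320,280,4.5,'s2c')"
```

```text
clock: 3.2
position: [0.5015, 0.2105, 0.0283]
ee_rot: [-3.115, -0.405, -0.001]
force: [0.1, -0.7, -0.1]
width: 0.752
clock: 3.7
position: [0.5018, 0.211, 0.0286]
ee_rot: [-3.114, -0.405, -0.003]
force: [-1.0, -0.5, 7.5]
width: 0.499
[0.5017921  0.21102581 0.02864056]
```

View pics/s2c.png

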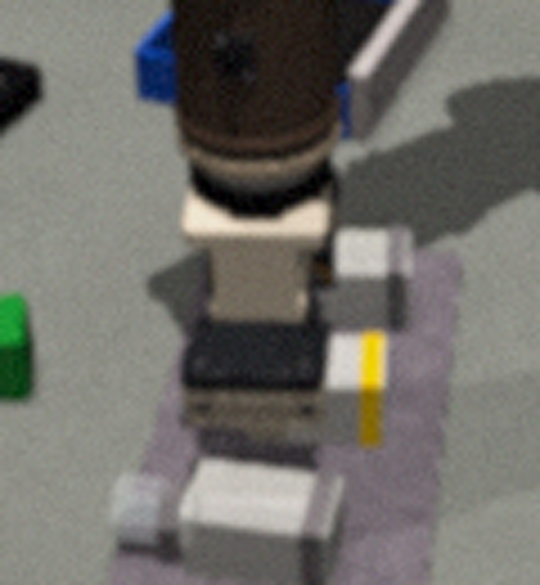

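Gripped: the width reads 45.9 mm. Now I'll lift and carry it to the tray.

```bash
python3 -m creep '[[[0,0,2,0,0,0,-1],[0,0,5,0,0,0,-1],[0,0,9,0,0,0,-1],[0,0,14,0,0,0,-1],[0,0,18,0,0,0,-1]]]' 60
python3 -c "
from h import *
s=arm.observe();print(s['position'],s['force'])
save('side','s3')
crop('s3',180,80,340,280,3,'s3c')"
```

```text
clock: 4.25
position: [0.5009, 0.2102, 0.2101]
ee_rot: [-3.115, -0.405, -0.001]
force: [0.6, 0.1, -1.7]
width: 0.497
[0.50091193 0.21016749 0.21014945] [ 0.56069562  0.11953414 -1.68878944]
```

View pics/s3c.png

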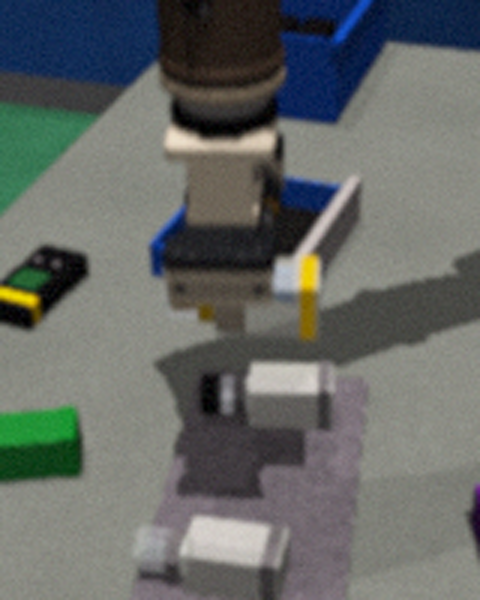

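```bash
python3 -m creep '[[[0.4,-4,0,0,0,-3,-1],[0.8,-8.5,0,0,0,-6,-1],[1.2,-13,0,0,0,-10,-1],[1.5,-17.5,0,0,0,-14,-1],[1.5,-22,0,0,0,-17,-1]]]' 60
python3 -m creep '[[[0,-4.5,0,0,0,0,-1],[0,-9,0,0,0,0,-1],[-0.5,-13.5,0,0,0,0,-1],[-0.6,-17,0,0,0,0,-1],[-0.6,-17.5,0,0,0,0,-1]]]'
python3 -m creep '[[[0,0,0,0.3,8,0,-1],[0,0,0,0.6,16,0,-1],[0,0,0,1,24,0,-1],[0,0,0,1.3,32,0,-1],[0,0,0,1.6,40,0,-1]]]'
python3 -m creep '[[[0,0,0,0.2,5,0,-1],[0,0,0,0.2,5,0,-1],[0,0,0,0.2,5,0,-1]]]'
python3 -c "
from h import *
s=arm.observe();print(s['joints'],s['ee_rot'],s['position'])
M=R.from_rotvec(s['ee_rot']).as_matrix();print(M)
save('side','s4');save('top','t4')
crop('s4',200,40,320,190,4,'s4c');crop('t4',330,100,450,210,4,'t4c')"
```

```text
clock: 4.8
position: [0.5158, -0.0117, 0.2075]
ee_rot: [3.141, -0.064, -0.0]
force: [0.8, 0.0, -1.6]
width: 0.497
clock: 5.3
position: [0.5084, -0.1907, 0.2072]
ee_rot: [3.138, -0.072, -0.002]
force: [0.2, -0.3, -1.7]
width: 0.501
clock: 5.8
position: [0.5108, -0.1841, 0.2079]
ee_rot: [-2.936, 0.055, 1.077]
force: [-0.3, -0.1, -1.5]
width: 0.495
clock: 6.1
position: [0.5103, -0.1843, 0.2067]
ee_rot: [-2.888, 0.054, 1.195]
force: [-0.1, -0.4, -1.8]
width: 0.501
[ 0.22782956  0.81375153 -0.08851059  1.23944778  0.14201898  1.87341291
 -1.48128768] [-2.8876301   0.05391046  1.19517773] [ 0.51034236 -0.18432146  0.20671819]
[[ 0.70700103 -0.03795759 -0.70619315]
 [-0.02577521 -0.99927818  0.02790609]
 [-0.70674265 -0.00152736 -0.70746907]]
```

View pics/s4c.png

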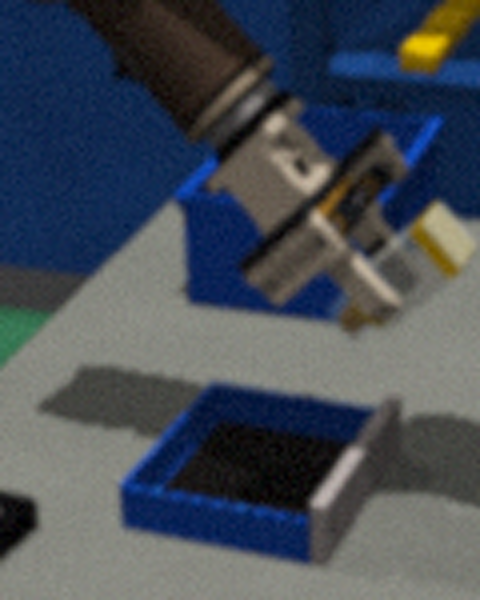

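View pics/t4c.png

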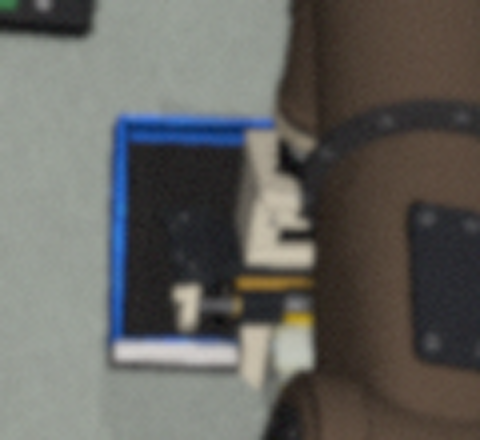

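```bash
python3 -m creep '[[[0,0,-3,0,0,0,-1],[0,0,-6,0,0,0,-1],[0,0,-7.5,0,0,0,-1],[0,0,-7.5,0,0,0,-1]]]' 60
python3 -c "
from h import *
s=arm.observe();print(s['joints'],s['position'])
M=R.from_rotvec(s['ee_rot']).as_matrix();print(M[:,0])
save('side','s5')
crop('s5',230,70,310,180,5.4,'s5c')
p=s['position']
for L in(.015,.055): 
  for d in(-.017,0,.017):
    q=p+M@np.array([L,0,d-.0]);u,v=proj('side',q);print(L,d,q,(u-230)*5.4,(v-70)*5.4)"
```

```text
clock: 6.6
position: [0.5091, -0.1848, 0.1322]
ee_rot: [-2.886, 0.055, 1.198]
force: [-0.5, -0.3, -0.9]
width: 0.497
[ 0.23093247  0.88645118 -0.09087378  1.28915504  0.14615809  1.75492363
 -1.49768669] [ 0.5091476  -0.18479428  0.13216073]
[ 0.70525305 -0.02634202 -0.70846611]
0.015 -0.017 [ 0.53176041 -0.18567855  0.13353137] 319.701513687877 330.29113193437036
0.015 0 [ 0.5197264  -0.18518941  0.12153374] 338.4842337509718 351.33498027823606
0.015 0.017 [ 0.50769238 -0.18470026  0.10953611] 357.13938261722234 372.23589996691123
0.055 -0.017 [ 0.55997054 -0.18673223  0.10519273] 275.36605752801637 365.8821159377848
0.055 0 [ 0.54793652 -0.18624309  0.0931951 ] 293.93089435161744 386.3969733731065
0.055 0.017 [ 0.5359025  -0.18575394  0.08119747] 312.3720887585361 406.77520119108823
```

View pics/s5c.png

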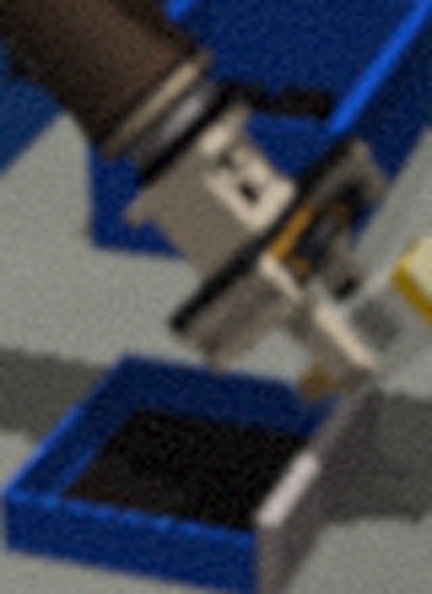

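```bash
python3 -m creep '[[[0,0,-2.6,0,0,0,-1]]]' 60;  python3 -m creep '[[[0,0,2.6,0,0,0,-1],[0,0,2.6,0,0,0,-1]]]'
python3 -c "
from h import *
s=arm.observe();print(s['position'])"
```

```text
clock: 6.75
position: [0.5125, -0.1854, 0.1107]
ee_rot: [-2.893, 0.057, 1.186]
force: [1.2, 0.7, -1.4]
width: 0.497
clock: 6.95
position: [0.5117, -0.1852, 0.1363]
ee_rot: [-2.891, 0.056, 1.19]
force: [1.2, 0.2, 0.1]
width: 0.497
[ 0.51168713 -0.18515625  0.13634531]
```

```bash
python3 -m creep '[[[0,0,-3.2,0,0,0,-1],[0,0,-3.2,0,0,0,-1]]]' 60;  python3 -m creep '[[[0,0,3.2,0,0,0,-1],[0,0,3.2,0,0,0,-1]]]'
```

```text
clock: 7.15
position: [0.5104, -0.1852, 0.1011]
ee_rot: [-2.889, 0.056, 1.195]
force: [0.0, 0.1, -0.9]
width: 0.499
clock: 7.35
position: [0.5122, -0.1853, 0.1369]
ee_rot: [-2.892, 0.056, 1.187]
force: [0.5, -0.6, -0.1]
width: 0.497
```

```bash
python3 -m creep '[[[0,0,-2,0,0,0,-1],[0,0,-3.2,0,0,0,-1],[0,0,-3.2,0,0,0,-1]]]' 60
python3 -c "
from h import *
s=arm.observe();print(s['position'],s['force'])
save('side','s6')
crop('s6',240,100,310,170,8,'s6c')
save('top','t6');crop('t6',340,130,440,210,6,'t6c')
M=R.from_rotvec(s['ee_rot']).as_matrix();p=s['position']
for L in(.055,): 
  for d in(-.017,0,.017):
    q=p+M@np.array([L,0,d-.0]);u,v=proj('side',q);print(L,d,q,(u-240)*8,(v-100)*8)
for y in(-.1,0,.1):
 for x in(-.007,.007):
  t=T2(.536,-.186,np.radians(-2.3))@np.array([x,y,.058,1]);u,v=proj('side',t[:3]);print(x,y,(u-240)*8,(v-100)*8)
"
```

```text
clock: 7.65
position: [0.5092, -0.1848, 0.0995]
ee_rot: [-2.885, 0.055, 1.201]
force: [-0.9, -1.2, 2.7]
width: 0.497
[ 0.50923144 -0.18475062  0.09953857] [-0.87247711 -1.22139169  2.70443154]
0.055 -0.017 [ 0.56001477 -0.18667899  0.07249538] 328.0156324680106 372.25073616082955
0.055 0 [ 0.54796268 -0.18619834  0.06051556] 355.1371999749258 401.8977618410231
0.055 0.017 [ 0.53591058 -0.18571769  0.04853575] 382.08130627430273 431.35080179469855
-0.007 -0.1 466.978868208791 307.8789211063777
0.007 -0.1 436.9357987703179 303.1897626169575
-0.007 0 398.05715371252427 413.95322626171105
0.007 0 366.47896846639924 408.69409202580755
-0.007 0.1 320.68745498731823 533.0294432759906
0.007 0.1 287.41190245770986 527.0916659954125
```

View pics/s6c.png

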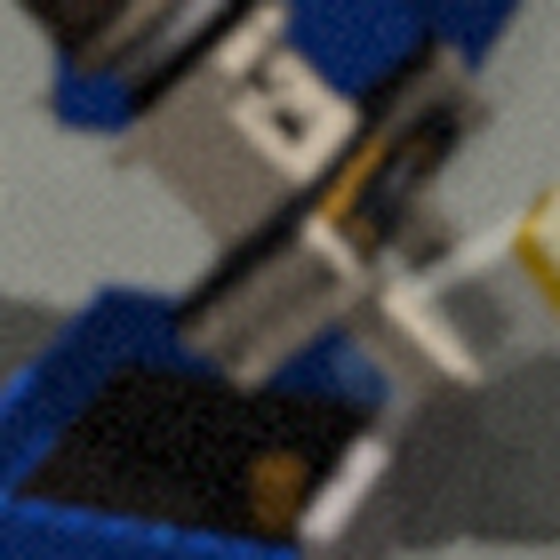

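View pics/t6c.png

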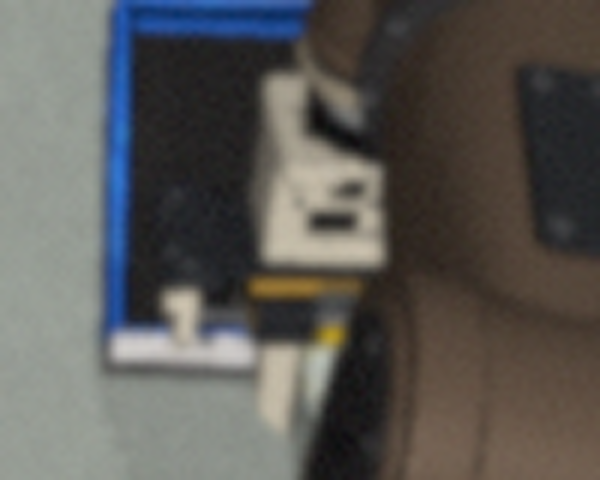

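The plug is already visible in the tray as the brass shape at crop (275,490), which is side-image pixel (274,161). I'll lift, level and carry the bottle back, then check both.

```bash
python3 -m creep '[[[0,0,3,0,0,0,-1],[0,0,7,0,0,0,-1],[0,0,11,0,0,0,-1],[0,0,11,-0.3,-8,0,-1],[0,0,11,-0.6,-16,0,-1]]]' 60
python3 -m creep '[[[0,0,0,-0.3,-8,0,-1],[0,0,0,-0.6,-16,0,-1],[0,0,0,-1,-24,0,-1],[0,0,0,-1.2,-29,0,-1],[0,0,0,-1.2,-29,0,-1]]]'
python3 -m creep '[[[0,4,0,0,0,3,-1],[0,8.5,0,0,0,7,-1],[0,13,0,0,0,11,-1],[0,17.5,0,0,0,15,-1],[0,22,0,0,0,17,-1]]]'
python3 -m creep '[[[-0.2,4.5,0,0,0,0,-1],[-0.4,9,0,0,0,0,-1],[-0.6,13.5,0,0,0,0,-1],[-0.8,17,0,0,0,0,-1],[-0.8,17.5,0,0,0,0,-1]]]'
python3 -c "
from h import *
s=arm.observe();print(s['position'])
M=R.from_rotvec(s['ee_rot']).as_matrix();print(M)
print(at('side',274,161,.018), np.linalg.inv(T2(.536,-.186,np.radians(-2.3)))@np.append(at('side',274,161,.018),1))
save('side','s7')
crop('s7',190,80,320,280,3,'s7c');save('top','t7');crop('t7',340,110,450,210,6,'t7c')"
```

```text
clock: 8.25
position: [0.5115, -0.1844, 0.2101]
ee_rot: [-3.033, 0.056, 0.775]
force: [-0.2, -0.9, -1.9]
width: 0.498
clock: 8.75
position: [0.5076, -0.1852, 0.211]
ee_rot: [3.14, -0.062, 0.002]
force: [-0.9, -0.3, -0.9]
width: 0.497
clock: 9.25
position: [0.5102, 0.0373, 0.2101]
ee_rot: [3.115, 0.41, -0.004]
force: [1.4, 0.6, -1.6]
width: 0.5
clock: 9.75
position: [0.5009, 0.2165, 0.2101]
ee_rot: [-3.112, -0.416, 0.004]
force: [-0.7, -0.5, -1.8]
width: 0.497
[0.50089781 0.2164826  0.21008993]
[[ 0.96480295  0.26295879 -0.00281907]
 [ 0.26296451 -0.96480365  0.00189381]
 [-0.00222185 -0.00256847 -0.99999423]]
[ 0.58246422 -0.1770115   0.018     ] [0.04606607 0.01084595 0.018      1.        ]
```

View pics/s7c.png

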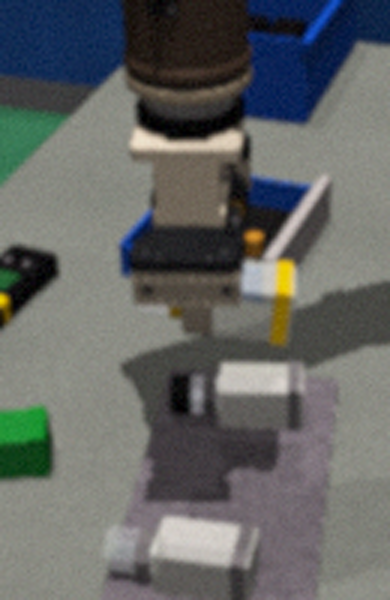

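View pics/t7c.png

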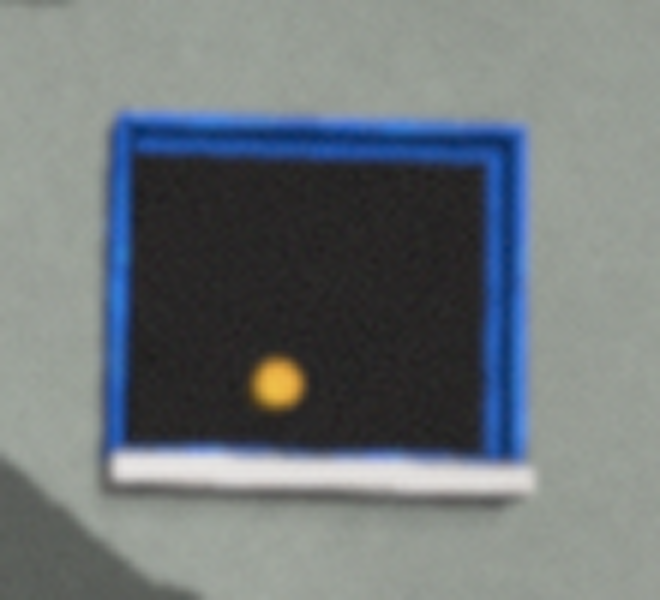

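The plug stands upright in the tray at top-image pixel (386,174), about 35–45 mm past the bar. Next I'll lower the bottle.

```bash
python3 -m creep '[[[0,-0.4,-4.5,0,0,0,-1],[0,-0.4,-9,0,0,0,-1],[0,-0.4,-13,0,0,0,-1],[0,-0.4,-16,0,0,0,-1],[0,-0.4,-17,0,0,0,-1]]]'
python3 -m creep '[[[0,0,-0.5,0,0,0,-1],[0,0,-1,0,0,0,-1],[0,0,-1,0,0,0,-1]]]'
python3 -c "
from h import *
s=arm.observe();print(s['position'])
save('side','s8')
crop('s8',200,150,320,280,4.5,'s8c')"
```

```text
clock: 10.35
position: [0.5008, 0.2034, 0.0373]
ee_rot: [3.112, 0.402, -0.009]
force: [-1.0, -0.5, -0.5]
width: 0.499
clock: 10.65
position: [0.5034, 0.2062, 0.0319]
ee_rot: [3.115, 0.404, 0.003]
force: [0.3, 0.1, -0.4]
width: 0.499
[0.50339562 0.20622042 0.03194374]
```

View pics/s8c.png

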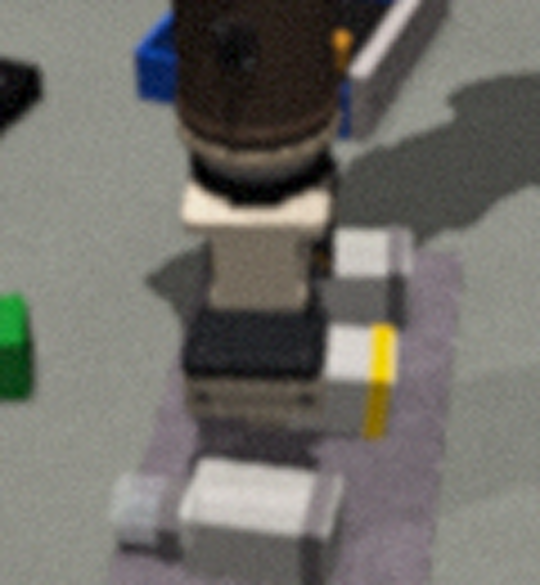

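```bash
python3 -m creep '[[[0,0.3,-0.3,0,0,0,-1],[0,0.3,-0.5,0,0,0,-1],[0,0.3,-0.5,0,0,0,-1]]]'; python3 -m creep '[[[0,0,0,0,0,0,0.1],[0,0,0,0,0,0,0.3],[0,0,0,0,0,0,0.5],[0,0,0,0,0,0,0.5],[0,0,0,0,0,0,0.5]]]' 
python3 -m creep '[[[0,0,2,0,0,0,0.5],[0,0,5,0,0,0,0.5],[0,0,9,0,0,0,0.5],[0,0,13,0,0,0,0.5],[0,0,18,0,0,0,0.5]]]'
python3 -m creep '[[[0,-4.5,0,0,0,0,0.5],[0,-9,0,0,0,0,0.5],[0,-13.5,0,0,0,0,0.5],[0,-18,0,0,0,0,0.5],[0,-22,0,0,0,0,0.5]]]'
python3 -c "
from h import *
save('side','s9');save('top','t9')
crop('s9',180,110,320,300,3.1,'s9c');crop('t9',190,80,450,260,3,'t9c')"
```

```text
clock: 11.0
position: [0.5049, 0.2088, 0.0278]
ee_rot: [3.115, 0.404, 0.008]
force: [3.3, -4.7, 11.6]
width: 0.499
clock: 11.5
position: [0.502, 0.2094, 0.0256]
ee_rot: [3.115, 0.406, -0.0]
force: [-0.4, 0.0, 1.0]
width: 0.745
clock: 12.0
position: [0.5011, 0.2088, 0.2062]
ee_rot: [3.115, 0.406, -0.004]
force: [0.8, 0.9, 0.7]
width: 0.75
clock: 12.5
position: [0.5017, -0.013, 0.2057]
ee_rot: [3.115, 0.404, -0.0]
force: [-0.5, -0.6, -0.8]
width: 0.75
```

View pics/s9c.png

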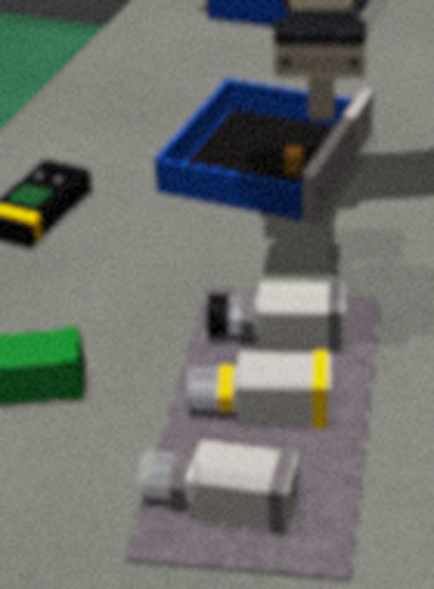

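View pics/t9c.png

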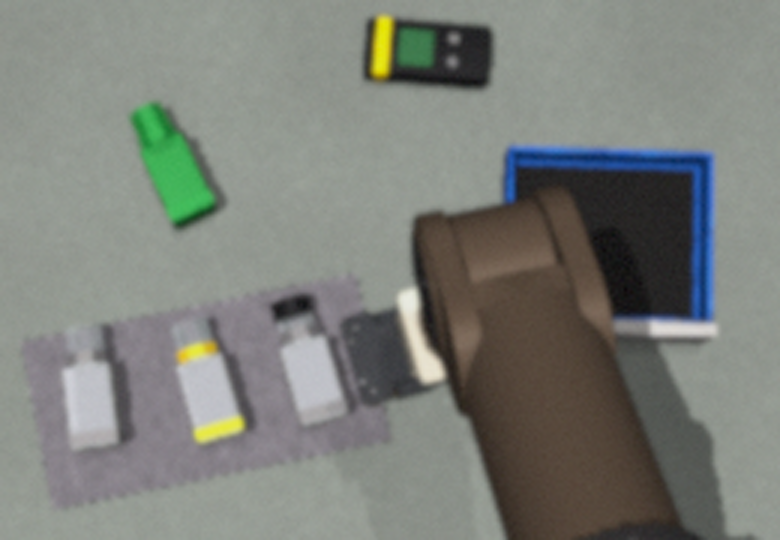

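The empty bottle lies flat on the mat at top-image pixel (259,209). The plug stands in the tray, the neighbouring bottles and detector are where they were, and the gripper is clear. I'll let the arm settle and hand in.

```bash
python3 -m creep '[[[0,0,0,0,0,0,0.5],[0,0,0,0,0,0,0.5],[0,0,0,0,0,0,0.5]]]'; python3 -c "
from cell import arm
print(arm.sign_off())"
```

```text
clock: 12.9
position: [0.5021, -0.0092, 0.2056]
ee_rot: [-3.114, -0.409, -0.0]
force: [-0.2, -0.3, 0.0]
width: 0.749
the job is handed in; nothing more can be done
None
```

The job is handed in at 12.9 s, and the hand-in gave no verdict. I gripped the yellow-collared bottle, tipped it 45° mouth-down and knocked its rim on the bar. The plug dropped into the tray, and I laid the empty bottle back on the mat.

**Last checks:**
- **Plug:** the side and top pictures, before and after the return, show it standing upright in the tray, about 35–45 mm past the bar.
- **Bottle:** it lies flat on the mat with its neck empty.
- **Bystanders:** the other two bottles and the detector look unmoved by eye; I did not measure them.
- **Robot:** the gripper is clear of everything.

**Not confirmed or in disagreement:**
- I made two knock strokes, but the force readings taken at the end of each showed no contact. I know they worked only because the plug came out. That the rim was down on the bar with the plug still in (step 1) is worked out from the arm's position, not seen.
- The two cameras disagreed by about 3–5 mm along x on where the bottle and tray stood.
- The bottle had tilted slightly in the grip after the knocks. When set down it pressed with about 12 N, then lay level once released.

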